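Mount the inspection mirror on its bench stand until the spring button pops out

TASK

Take the inspection mirror by its tube, slide the tube down over the upright stub of the stand until its foot rests on the base plate, and turn it gently, feeling for the place where the stub's spring button pops out through the hole in the tube; then let go. Never force it, neither down nor round, and leave the other things on the cabinet top where they are.

Things in the scene. Friction and masses are not known exactly. Their poses are not given: they have to be found in the camera images.
- mirror_center (a point): Centre (half-way up, on the axis) of the upright steel tube of the loose inspection mirror, about 0.2 kg, standing on its foot. Tube 95 mm tall, 34 mm outer and 26 mm inner diameter, open below, black cap on top. z runs up the tube. Grip it across its y, on the upper 35 mm. On the -x side an arm 58 mm above the foot carries a 50 mm round mirror, out to 95 mm from the axis, up to 85 mm above the foot.
- mirror_foot (a point): Point on the tube's axis at the underside of its foot, 47.5 mm below the centre; same axes. The foot is a flange 44 mm across and 8 mm high.
- tube_hole (a point): Centre, on the outside, of the hole for the spring button in the tube's wall: on the tube's +x side, opposite the mirror, 24.5 mm above the foot, 5.5 mm wide and 15 mm high; axes of the tube.
- stand_seat (a point): Fixed stand: grey base plate 110 x 100 x 15 mm with a steel stub 24 mm in diameter upright in its middle. This point is on the stub's axis at the top of the plate, where the tube's foot comes to rest; z up, axes of the plate (x across its 110 mm).
- stand: The same stand, origin at the centre of the plate's underside, z up. The stub is clamped in it and does not turn.
- stub_top (a point): Top of the stub, on its axis, 70 mm above the seat; the last 10 mm taper to 14 mm in diameter. Axes of the plate, not of the button. The button faces somewhere within 1.1 rad (63 degrees) either way of the plate's +x; the angle differs each time and is not measured. It pops into the tube's hole when the hole faces it within about 0.1 rad; for so wide a search the tube can be let go and gripped anew.
- button (a joint): Travel in m of the spring button in the stub's side, 19 to 29.5 mm above the seat, 4 mm wide: 0 fully out (4.5 mm proud), 0.0045 flush, 0.002 to 0.0045 while the tube's wall holds it in. Spring 4 to 8 N. Its sloping top lets the tube ride over it (5 to 10 N down); its square sides and flat underside hold the tube once out in the hole; turning on jams.
- relay_base: Bystander: mustard relay base, 75 x 50 x 28 mm, origin under its centre.
- hex_key0: Bystander: steel hex key, 110 mm long with a 30 mm leg, 8 mm thick, lying flat.
- hex_key1: Bystander: steel hex key, 80 mm long with a 25 mm leg, 6 mm thick, lying flat.
- coil_former: Bystander: white nylon coil former (spool) 42 mm in diameter, 42 mm tall, origin under its centre.
- relay: Bystander: plug-in relay in a clear case, 52 x 32 x 55 mm, origin under its centre.
Mind the look-alikes: they are no part of the job. Of the things that look like the stand, the middle-sized one is meant.

How it is judged:
On the way, in this order (a step that is already met when the one before it is completed fails the run):
1. the tube has been slid on: its foot is at least 15 mm below the stub's top, on its axis (horizontal distance between mirror_foot and stand_seat below 0.005 m and z of mirror_foot in the frame of stand_seat below 0.055 m), for 0.05 s.
2. the foot rests on the base plate and the button stands out in the hole (horizontal distance between mirror_foot and stand_seat below 0.003 m and z of mirror_foot in the frame of stand_seat below 0.004 m and angle between mirror_center's own z axis and vertical below 0.09 rad and value of joint button below 0.0012 m), for 0.2 s.
At the end, for the whole second after the job is handed in: The mirror's tube stands upright on the stub (within 5 degrees), its foot within 3 mm sideways and 4 mm in height of its seat on the base plate, the spring button standing out through the hole (pressed in less than 1.2 mm), released and at rest (all of step 2 and linear speed of mirror below 0.02 m/s); the robot touches nothing.
It fails at once if the mirror is forced: it presses on the stand, stub and button with more than 50 N (contact force between mirror and stand above 50 N).
It fails at once if another thing on the cabinet top is shifted by more than 25 mm (distance of any of relay_base, hex_key0, hex_key1, coil_former, relay from where it was at the start of the episode above 0.025 m).
It also fails if it takes over 72 s, if anything falls off the work surface, if the arm or the gripper's body presses on something with over 40 N, if the wrist force passes 120 N, or if a joint passes its speed limit or range.

ROBOT

A 6-joint arm with a two-finger parallel gripper is mounted at the origin on the work surface. World frame = base frame: x ahead of the robot, y to its left, z up, the work surface at z = 0. Lengths are in m, angles in rad, forces in N, time in s.
With the tool pointing down it reaches from about 0.275 to 0.725 m from the base axis. Payload 5.6 kg.
Tool frame: the origin (TCP) lies on the centre line of the jaws, within the pads' length; the fingertips stand 17 mm ahead of it and the grasp point (between the pads) lies 2 mm behind it; x points along the fingers, y is the direction in which the jaws open and shut, and the axes are right-handed (so a half turn about x gives the same grasp; the last joint's range is limited). The gripper opens to 85 mm and grips with 20 to 120 N. Pads are 22 mm wide; open, the fingers measure 114 mm over their backs; the gripper's body (76 mm by 85 mm) begins 54 mm behind the grasp point. The pads swing forward as they close: fully open they stand 13 mm farther back than shut.
Start: joints at [1.627, 0.255, 0.108, 0, -1.424, -0.285], TCP at [0.125, 0.536, 0.248] pointing down, gripper open.
Joint ranges: [-2.95, 2.95], [-1.21, 1.97], [-1.09, 1.5], [-2.87, 1.71], [-2.94, -0.07], [-3.05, 3.05]. Speed limits (rad/s): [2.57, 2.57, 3.14, 3.14, 3.14, 3.14].

INTERFACE

Orientations are given as a 3x3 rotation matrix whose columns are the frame's x, y, z axes.
In Python, from workcell import arm, cams gives the robot as it stands.
- The arm moves only by the tool servo_tool, never from a script. Its argument "motion" is a list of rows, each a list of 7 numbers: the opening in per cent of the stroke, from 0 (shut) to 100 (fully open), then the shift along the tool's x, y, z in cm, then the turn, a rotation vector about the tool's x, y, z in rad. In form: [[gripper, x, y, z, wx, wy, wz], ...]. A call has 1 to 20 rows; each row shifts and turns the pose as measured when the row begins, along the tool's axes as they then stand; what a row does not reach is not made up. A row lasts 1/10 s, in which the tool goes at most 50 mm and 8.59 degrees, less where a joint would pass 70% of its speed; a pose out of reach is approached as far as the arm can. A call with a gripper value outside its range is refused whole. The fingers move at their own pace and stop on an object; the grip force is fixed at half the most. Time passes only in rows, so rows that do not move let the fingers close. It gives the time, the measured TCP pose, the force and the opening at its end, in the units of the state.
- arm.sense(): the state, without advancing time (a new reading comes with each control period).
- cams.get_image(name): name is "scene" or "top" or "wrist"; returns the picture (420x560x3 uint8, red, green, blue); there is no depth.
- cams.camera_info(name): a dict with "fx", "fy", "cx", "cy" (pixels), "R" (3x3) and "t" (3): a world point X has camera coordinates R X + t; the wrist camera has in their place "hand_eye" (4x4, takes a point from camera to tool coordinates, whose origin is the TCP and whose axes are the tool frame's). Camera axes: x right, y down, z forward; pixel columns grow to the right and rows downward; lengths in m; the calibration is good to about 2 mm. A picture is of the moment at which its call begins: read the wrist's pose just before it. camera_info takes no time and is no camera call.
- arm.hand_in(): hands the job in, once; it reports no verdict.
Trained networks look in the newest picture that a camera, given by its name, has taken for a name from the list of things; names that differ only in an ending like _2 or _b are one class to them, and where a whole thing is asked for, a point or a joint stands for the part that bears it (a point fixed in the world has none). Each returns a list of dicts, best first, with "score" (0 to 1); they miss things now and then, are a little off and sometimes report something else, mostly with a low value. They report only what shows in the picture. A call takes as long as a camera call. They do not tell look-alikes from the thing itself.
- cams.search_frame(camera, target): "extent" ([left, top, right, bottom] in pixels, round what is visible of it).
The state is a dict: "t": time; "joint_pos": joint angles; "qd": joint speeds; "joint_efforts": joint torques, N m; "tcp_pos": TCP position; "tool_rot": TCP orientation; "force": force on the tool from outside, world axes, zero at the start; "moment": the same for the moment, N m; "opening": finger opening in m.
Only numpy, scipy, OpenCV 4.12 (cv2) and the standard library are available. Lean on these libraries where they do the work, as an engineer would, in place of code of your own. Each camera call takes 0.05 s, during which the arm holds its last target. There are 200 camera calls.

## Working session

There is one attempt and no reset: what is moved stays moved. The work goes in short steps, Python scripts to look and compute and a tool call to move; the robot and the scene stay as the last step left them, time stands still between calls to the robot, and variables do not carry over. Pictures are saved under pics/ and viewed, about 8 in all and at most 12, crops included, and the job is handed in when it is done.

Besides the shell and the picture viewer there is one more tool, called after ">>>" as name([rows], argument=value, ...), one row to a line, values as JSON. servo_tool: Moves the arm, as the interface text tells. Its arguments: {"type":"object","properties":{"motion":{"type":"array"}},"required":["motion"]}

```bash
mkdir -p pics
python3 - <<'E'
from workcell import arm, cams
import cv2,numpy as np
for n in ["scene","top"]:
    im=cams.get_image(n); cv2.imwrite(f"pics/{n}0.png",cv2.cvtColor(im,cv2.COLOR_RGB2BGR))
    i=cams.camera_info(n); print(n,{k:np.round(v,3).tolist() for k,v in i.items()})
    for t in ["mirror_center","stand"]:
        print(t,[(np.round(d["extent"]).tolist(),round(d["score"],2)) for d in cams.search_frame(n,t)])
s=arm.sense();print(s)
print(np.round(cams.camera_info("wrist")["hand_eye"],3))
a=cv2.imread("pics/scene0.png");b=cv2.imread("pics/top0.png")
cv2.imwrite("pics/both.png",cv2.resize(np.vstack([a,b]),None,fx=.71,fy=.71))
E
```

```text
scene {'fx': 415.915, 'fy': 415.915, 'cx': 283.605, 'cy': 211.56, 'R': [[0.886, 0.463, -0.018], [0.238, -0.488, -0.84], [-0.398, 0.74, -0.543]], 't': [-0.479, -0.033, 1.207]}
mirror_center [([180.0, 252.0, 223.0, 300.0], 0.69)]
stand [([258.0, 143.0, 314.0, 192.0], 0.8), ([232.0, 193.0, 263.0, 215.0], 0.66), ([294.0, 193.0, 344.0, 232.0], 0.65), ([181.0, 252.0, 225.0, 298.0], 0.23)]
top {'fx': 414.388, 'fy': 414.388, 'cx': 282.644, 'cy': 215.258, 'R': [[0.014, -1.0, 0.0], [-0.996, -0.014, -0.094], [0.094, 0.001, -0.996]], 't': [0.034, 0.561, 0.806]}
mirror_center [([386.0, 250.0, 416.0, 308.0], 0.97)]
stand [([216.0, 290.0, 254.0, 332.0], 0.93), ([92.0, 253.0, 186.0, 355.0], 0.81), ([198.0, 182.0, 258.0, 246.0], 0.59)]
{'t': 0.3, 'joint_pos': array([ 1.62659189e+00,  2.55350135e-01,  1.07807897e-01, -1.32514386e-04,
       -1.42386132e+00, -2.84582615e-01]), 'qd': array([ 0.00042452, -0.00231859,  0.00100377,  0.00019871,  0.00054919,
       -0.00099076]), 'joint_efforts': array([ 1.64285630e-03, -3.85961974e+01,  2.37693608e+01,  5.35882518e+00,
       -3.24835069e-03, -3.28236382e-06]), 'tcp_pos': array([0.12468353, 0.53554006, 0.24797547]), 'tool_rot': array([[-9.70195006e-05, -2.26815253e-01, -9.73937797e-01],
       [-6.13591983e-04, -9.73937604e-01,  2.26815269e-01],
       [-9.99999807e-01,  6.19605928e-04, -4.46810808e-05]]), 'force': array([-0.40470885, -0.16863809, -0.35214814]), 'moment': array([-0.00159282,  0.04519991,  0.04031309]), 'opening': 0.08537186026535064}
[[-0.001 -0.306  0.952 -0.124]
 [ 1.    -0.001  0.     0.002]
 [ 0.001  0.952  0.306 -0.08 ]
 [ 0.     0.     0.     1.   ]]
```

View pics/scene0.png

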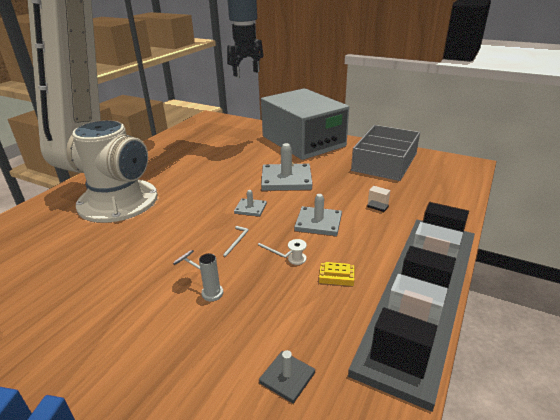

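View pics/top0.png

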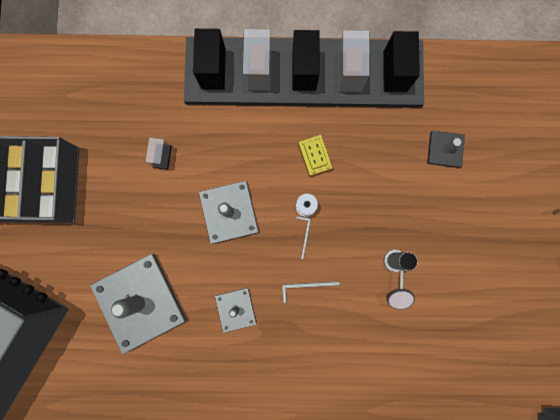

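The picture shows four stand-like things. In the scene view they are a big grey one (286,165), a middle grey one (318,212), a small grey one (250,203) and a dark-plated one (287,375). The middle grey one, at top view (229,212), fits 110x100 mm. The mirror is at top (400,262), with its disc at (401,299).

```bash
cat > h.py <<'E'
import numpy as np,cv2
from workcell import arm,cams
def cam(n,s=None):
    i=cams.camera_info(n);K=np.array([[i["fx"],0,i["cx"]],[0,i["fy"],i["cy"]],[0,0,1.]])
    if n=="wrist":
        H=np.array(i["hand_eye"]);T=np.eye(4);T[:3,:3]=s["tool_rot"];T[:3,3]=s["tcp_pos"]
        W=np.linalg.inv(T@H);return K,W[:3,:3],W[:3,3]
    return K,np.array(i["R"]),np.array(i["t"])
def onz(c,uv,z):
    K,R,t=c;d=R.T@np.linalg.inv(K)@np.array([uv[0],uv[1],1.]);o=-R.T@t
    return o+d*(z-o[2])/d[2]
def proj(c,X):
    K,R,t=c;p=K@(R@np.array(X)+t);return p[:2]/p[2]
def grab(n,f):
    s=arm.sense();im=cams.get_image(n);b=cv2.cvtColor(im,cv2.COLOR_RGB2BGR);cv2.imwrite("pics/"+f,b);return s,b
E
python3 - <<'E'
from h import *
c=cam("top"); 
for n,P in dict(mid=[(200,192),(245,181),(258,234),(210,243)],small=[(216,293),(249,289),(256,326),(222,332)]).items():
    p=np.array([onz(c,q,.015)[:2] for q in P]);print(n,p.mean(0).round(3),[np.linalg.norm(p[i]-p[i-3]).round(3) for i in range(4)],[np.degrees(np.arctan2(*(p[i-3]-p[i])[::-1])).round(1) for i in range(4)])
print("stubtop",onz(c,(223,208),.085),"foot",onz(c,(394,261),.006),"cap",onz(c,(408,262),.095),"disc",onz(c,(401,299),.06))
for n,q in dict(coil=(307,205),hk0=(311,287),hk1=(305,240),relaybase=(316,155)).items(): print(n,onz(c,q,.02).round(3))
b=cv2.imread("pics/top0.png")
cv2.imwrite("pics/crop1.png",np.hstack([cv2.resize(b[172:252,188:268],(400,400),interpolation=cv2.INTER_CUBIC),cv2.resize(b[240:320,360:440],(400,400),interpolation=cv2.INTER_CUBIC)]))
E
```

```text
mid [0.566 0.152] [np.float64(0.095), np.float64(0.112), np.float64(0.099), np.float64(0.106)] [np.float64(-75.3), np.float64(-165.1), np.float64(101.4), np.float64(12.8)]
small [0.371 0.132] [np.float64(0.066), np.float64(0.074), np.float64(0.068), np.float64(0.077)] [np.float64(-82.4), np.float64(-168.0), np.float64(100.6), np.float64(10.5)]
stubtop [0.56672112 0.15296204 0.085     ] foot [ 0.47161198 -0.18648712  0.006     ] cap [ 0.47126265 -0.18814058  0.095     ] disc [ 0.40105665 -0.18442962  0.06      ]
coil [ 0.582 -0.008  0.02 ]
hk0 [ 0.418 -0.017  0.02 ]
hk1 [ 0.511 -0.004  0.02 ]
relaybase [ 0.686 -0.025  0.02 ]
```

View pics/crop1.png

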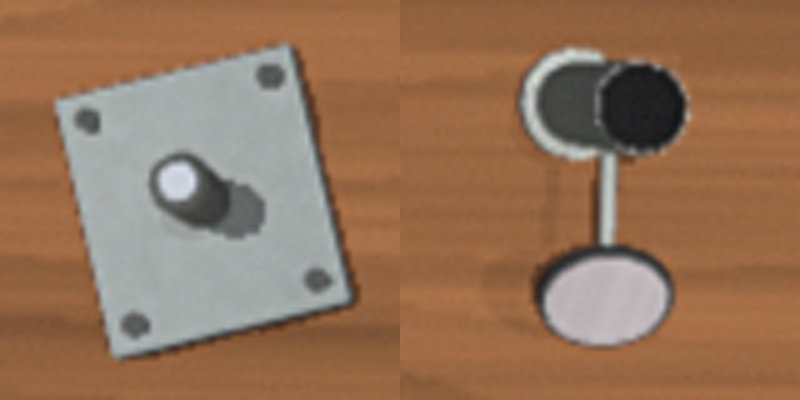

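The crop confirms the middle grey stand (plate about 112x98 mm) with its stub top at pixel (223.6,208.4). The long edge runs about 14° from world x, with the sense still open. The mirror tube's cap is at about (408,261) and its arm points toward -x. Next I look at the button from above with the wrist camera.

>>> servo_tool([
  [100,0,2.28,-3.64,0,0,0],
  [100,0,2.28,-3.64,0,0,0],
  [100,0,2.28,-3.64,0,0,0],
  [100,0,2.28,-3.64,0,0,0],
  [100,0,2.28,-3.64,0,0,0],
  [100,0,2.28,-3.64,0,0,0],
  [100,0,2.28,-3.64,0,0,0],
  [100,0,2.28,-3.64,0,0,0],
  [100,0,2.28,-3.64,0,0,0],
  [100,0,2.28,-3.64,0,0,0],
  [100,2.3,2.28,-3.64,0,0,0],
  [100,2.3,2.28,-3.64,0,0,0],
  [100,2.3,0,0,0,0,0],
  [100,0,0,0,0,0,0],
  [100,0,0,0,0,0,0],
])

```text
t: 1.8
tcp_pos: [0.502, 0.1554, 0.1777]
tool_rot: [[0.003, -0.224, -0.975], [0.0, -0.975, 0.224], [-1.0, -0.001, -0.003]]
force: [0.2, 1.0, 0.7]
opening: 0.0854
```

Run:
```python
from h import *
s,b=grab("wrist","w1.png");c=cam("wrist",s)
print(s["t"],s["tcp_pos"],s["joint_pos"].round(3),c[0][0,0])
print(proj(c,(.566,.152,.085)),proj(c,(.566,.152,.015)))
u=proj(c,(.566,.152,.05)).astype(int);print(u)
x0,y0=np.clip(u-95,0,[370,230])
cr=cv2.resize(b[y0:y0+190,x0:x0+190],(570,570),interpolation=cv2.INTER_CUBIC);print(x0,y0)
cv2.imwrite("pics/w1c.png",cr)
```

```text
1.8 [0.50204781 0.15544642 0.17769879] [ 0.6    0.238 -0.097  0.002 -1.233  0.744] 293.33614906686853
[257.01292723 138.61852149] [261.33833624 133.0230428 ]
[259 135]
164 40
```

View pics/w1c.png

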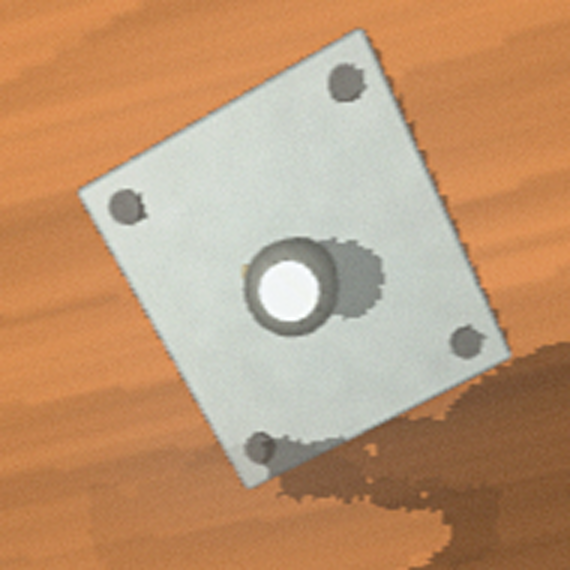

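The crop shows the stub top at (290,291) and a yellowish speck at the stub's left edge at (245,270), likely the brass button. I'll compute its direction.

Run:
```python
from h import *
s=arm.sense();c=cam("wrist",s)
f=lambda p:np.array([164,40])+np.array(p)/3.
P=[(80,190),(362,29),(511,355),(248,487)]
p=np.array([onz(c,f(q),.015)[:2] for q in P]);print(p.mean(0),[np.linalg.norm(p[i]-p[i-3]).round(4) for i in range(4)],[np.degrees(np.arctan2(*(p[i-3]-p[i])[::-1])).round(1) for i in range(4)])
st=onz(c,f((290,291)),.085);print("stub",st)
ax=p.mean(0)
for z in(.036,.040,.0445):
  bt=onz(c,f((245,271)),z);d=bt[:2]-st[:2];print(z,bt,np.linalg.norm(d),np.degrees(np.arctan2(d[1],d[0])))
  d=bt[:2]-ax;print(np.linalg.norm(d),np.degrees(np.arctan2(d[1],d[0])))
b=cv2.imread("pics/w1.png").astype(int)
r=b[110:160,235:285];yel=(r[...,2]-r[...,0])  # R-B
ys,xs=np.where(yel>15);print([(x+235,y+110,yel[y,x]) for x,y in zip(xs,ys)])
```

```text
[0.56610742 0.14930655] [np.float64(0.0969), np.float64(0.1068), np.float64(0.0976), np.float64(0.107)] [np.float64(-75.8), np.float64(-165.5), np.float64(104.3), np.float64(14.2)]
stub [0.56610993 0.14951064 0.085     ]
0.036 [0.57181587 0.16403456 0.036     ] 0.015604551266773938 68.55185954966164
0.015795591685581336 68.81408889309478
0.04 [0.5719155  0.16361287 0.04      ] 0.015250492389313669 67.62413426302746
0.015440355827971548 67.90382983659207
0.0445 [0.57202758 0.16313847 0.0445    ] 0.014857196538753498 66.52792403115438
0.015045606640356656 66.8287246850425
[(np.int64(244), np.int64(128), np.int64(17)), (np.int64(245), np.int64(128), np.int64(35)), (np.int64(246), np.int64(128), np.int64(28)), (np.int64(244), np.int64(129), np.int64(20)), (np.int64(245), np.int64(129), np.int64(50)), (np.int64(246), np.int64(129), np.int64(36)), (np.int64(244), np.int64(130), np.int64(22)), (np.int64(245), np.int64(130), np.int64(42)), (np.int64(246), np.int64(130), np.int64(21)), (np.int64(244), np.int64(131), np.int64(27)), (np.int64(245), np.int64(131), np.int64(38)), (np.int64(244), np.int64(132), np.int64(18)), (np.int64(245), np.int64(132), np.int64(25))]
```

The brass button faces about 68° in world. Plate +x is therefore 14°, the only sense within ±63°. Now to a pre-grasp pose above the mirror.

>>> servo_tool([
  [100,0,0,0,-0.095,0,0],
  [100,0,0,0,-0.095,0,0],
  [100,0,4.0,0.2,0,0,0],
  [100,0,4.0,0.2,0,0,0],
  [100,0,4.0,0.2,0,0,0],
  [100,0,4.0,0.2,0,0,0],
  [100,0,4.0,0.2,0,0,0],
  [100,0,4.0,0.2,0,0,0],
  [100,0,4.0,0.2,0,0,0],
  [100,0,4.0,0.2,0,0,0],
  [100,0,1.5,0,0,0,0],
  [100,0,0,0,0,0,0],
  [100,0,0,0,0,0,0],
])

```text
t: 3.15
tcp_pos: [0.4863, -0.1771, 0.1978]
tool_rot: [[0.039, 0.001, -0.999], [0.005, -1.0, -0.001], [-0.999, -0.005, -0.039]]
force: [0.1, 1.0, 0.1]
opening: 0.0854
```

Run:
```python
from h import *
s,b=grab("wrist","w2.png");c=cam("wrist",s)
print(s["t"],s["tcp_pos"],s["joint_pos"].round(3))
for X in [(.4715,-.187,.095),(.4715,-.187,0),(.401,-.1845,.06)]: print(proj(c,X))
```

```text
3.15 [ 0.48629629 -0.1770753   0.19775888] [-0.051  0.189 -0.104 -0.008 -1.239  1.625]
[284.69950962 237.02910272]
[282.45276272 207.0571642 ]
[280.65618712 289.54990939]
```

View pics/w2.png

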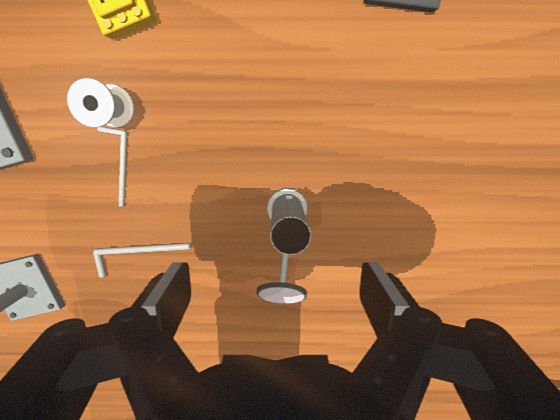

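The view shows the tube cap at (290,235), the foot ring at (288,206) and the disc at (282,293). The jaws straddle it with the tool tilted about 2°. I'll compute the corrections.

Run:
```python
from h import *
s=arm.sense();c=cam("wrist",s);b=cv2.imread("pics/w2.png")
g=cv2.cvtColor(b,cv2.COLOR_BGR2GRAY)
m=(g[205:265,260:325]<50).astype(np.uint8);n,l,st,ce=cv2.connectedComponentsWithStats(m)
k=1+np.argmax(st[1:,4]);cap=ce[k]+[260,205];print("cap",cap,st[k])
A=onz(c,cap,.095);print(A,onz(c,(290.5,235),.095))
F=onz(c,(288,208),.008);print("foot",F)
D=onz(c,(282,293),.063);print("disc",D)
d=A-D;print("yaw",np.degrees(np.arctan2(d[1],d[0])),np.hypot(*d[:2]))
```

```text
cap [290.76056338 236.51056338] [ 12  14  38  34 852]
[ 0.47207421 -0.19185685  0.095     ] [ 0.47341903 -0.19161839  0.095     ]
foot [ 0.47271822 -0.19285861  0.008     ]
disc [ 0.39898979 -0.18567035  0.063     ]
yaw -4.838479521568025 0.07334579540057483
```

>>> servo_tool([
  [100,0,0,0,0.065,-0.039,0.005],
  [100,0,0.8,0.6,0,0,0],
  [100,0,0.8,0.6,0,0,0],
  [100,3,0,0,0,0,0],
  [100,2,0,0,0,0,0],
  [100,0,0,0,0,0,0],
  [100,0,0,0,0,0,0],
])

```text
t: 3.9
tcp_pos: [0.4735, -0.1886, 0.1506]
tool_rot: [[0.008, -0.052, -0.999], [0.001, -0.999, 0.052], [-1.0, -0.001, -0.008]]
force: [0.6, -0.8, -0.2]
opening: 0.0854
```

>>> servo_tool([
  [100,0,0.35,0,0.015,-0.008,0],
  [100,2.3,0,0,0,0,0],
  [100,2.3,0,0,0,0,0],
  [100,2,0,0,0,0,0],
  [100,0,0,0,0,0,0],
  [100,0,0,0,0,0,0],
])

```text
t: 4.5
tcp_pos: [0.4784, -0.1943, 0.0909]
tool_rot: [[0.012, -0.068, -0.998], [-0.003, -0.998, 0.068], [-1.0, 0.002, -0.012]]
force: [0.2, 0.8, -0.3]
opening: 0.0854
```

Run:
```python
from h import *
s,b=grab("wrist","w3.png");print(s["tcp_pos"],s["tool_rot"].round(3),s["force"])
```

```text
[ 0.47844047 -0.1943378   0.09092058] [[ 0.012 -0.068 -0.998]
 [-0.003 -0.998  0.068]
 [-1.     0.002 -0.012]] [ 0.23778695  0.7554749  -0.30970372]
```

View pics/w3.png

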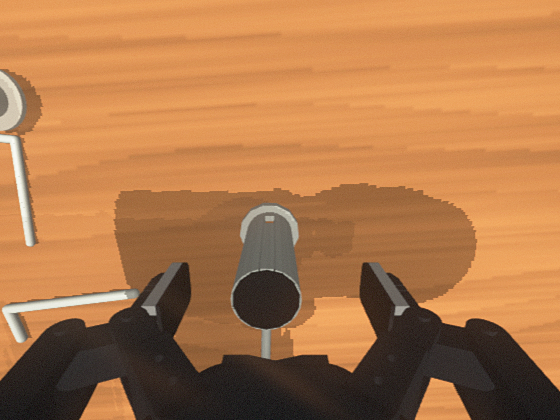

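The cap is centred at (266,299) between the jaws, whose mid-line is at about u=275, so the tube is a few mm to the left. The foot ring is at about (270,228).

Run:
```python
from h import *
s=arm.sense();c=cam("wrist",s)
print(onz(c,(266,299),.095),onz(c,(269.5,231),.004),s["tcp_pos"])
R=s["tool_rot"]
for q,z in(((266,299),.095),((269.5,231),.004)): print(R.T@(onz(c,q,z)-s["tcp_pos"]))
```

```text
[ 0.47368625 -0.19181816  0.095     ] [ 0.47262731 -0.19198025  0.004     ] [ 0.47838857 -0.19425116  0.0909275 ]
[-0.00413543 -0.00210117  0.00480623]
[ 0.08684495 -0.00200657  0.00697623]
```

>>> servo_tool([
  [100,0,-0.2,0.5,0,-0.012,-0.003],
  [100,0,0,0,0,0,0],
  [100,1.3,0,0,0,0,0],
  [100,0,0,0,0,0,0],
  [100,0,0,0,0,0,0],
])

```text
t: 5.05
tcp_pos: [0.4761, -0.1923, 0.0827]
tool_rot: [[0.008, -0.067, -0.998], [-0.0, -0.998, 0.067], [-1.0, -0.001, -0.008]]
force: [-0.2, -0.1, 0.9]
opening: 0.0855
```

>>> servo_tool([
  [100,0.4,0,0.3,0,-0.008,0],
  [100,0,0,0,0,0,0],
  [100,0.4,0,0.2,0,-0.005,0],
  [100,0,0,0,0,0,0],
  [100,0,0,0,0,0,0],
])

```text
t: 5.55
tcp_pos: [0.4714, -0.1921, 0.0757]
tool_rot: [[-0.005, -0.067, -0.998], [0.0, -0.998, 0.067], [-1.0, -0.0, 0.005]]
force: [0.5, 0.0, 0.5]
opening: 0.0851
```

>>> servo_tool([
  [100,0,0,-0.2,0,0.005,0],
  [100,0,0,0,0,0,0],
  [20,0,0,0,0,0,0],
  [20,0,0,0,0,0,0],
  [20,0,0,0,0,0,0],
  [20,0,0,0,0,0,0],
  [20,0,0,0,0,0,0],
  [20,0,0,0,0,0,0],
  [20,0,0,0,0,0,0],
  [20,0,0,0,0,0,0],
])

```text
t: 6.55
tcp_pos: [0.4738, -0.1924, 0.0759]
tool_rot: [[0.001, -0.067, -0.998], [-0.0, -0.998, 0.067], [-1.0, 0.0, -0.001]]
force: [-1.3, -0.4, 0.8]
opening: 0.0326
```

Run:
```python
from h import *
s=arm.sense();print(s)
```

```text
{'t': 6.55, 'joint_pos': array([-7.88528372e-02,  3.01940891e-01, -2.92060554e-01,  1.44965076e-04,
       -9.75458151e-01,  1.58259226e+00]), 'qd': array([ 1.28667618e-03, -7.77009999e-04,  3.05067031e-04, -1.10758071e-03,
        5.40988319e-05,  1.90898975e-03]), 'joint_efforts': array([-3.85218824e-02, -3.73315358e+01,  1.99182236e+01,  4.47363853e+00,
        3.13223060e-02,  3.11061027e-03]), 'tcp_pos': array([ 0.47378227, -0.19235951,  0.07594262]), 'tool_rot': array([[ 1.32312750e-03, -6.69257141e-02, -9.97757084e-01],
       [-2.24948373e-04, -9.97757952e-01,  6.69254740e-02],
       [-9.99999099e-01,  1.35892897e-04, -1.33521581e-03]]), 'force': array([-1.29969206, -0.35770406,  0.77415719]), 'moment': array([-0.03518461,  0.06816841,  0.00638645]), 'opening': 0.03261603588263752}
```

Grip holds. Lift and turn toward 68°.

>>> servo_tool([
  [20,-1,0,0,0,0,0],
  [20,-2.5,0,0,0,0,0],
  [20,-3,0,0,0,0,0],
  [20,-3,0,0,0,0,0],
  [20,-2,0,0,0,0,0],
  [20,0,0,0,0,0,0],
  [20,0,0,0,-0.12,0,0],
  [20,0,0,0,-0.12,0,0],
  [20,0,0,0,-0.12,0,0],
  [20,0,0,0,-0.12,0,0],
  [20,0,0,0,-0.12,0,0],
  [20,0,0,0,-0.12,0,0],
  [20,0,0,0,-0.12,0,0],
  [20,0,0,0,-0.12,0,0],
  [20,0,0,0,-0.12,0,0],
  [20,0,0,0,-0.12,0,0],
  [20,0,0,0,0,0,0],
  [20,0,0,0,0,0,0],
])

```text
t: 8.35
tcp_pos: [0.4637, -0.1885, 0.1845]
tool_rot: [[-0.024, 0.922, -0.385], [0.011, -0.385, -0.923], [-1.0, -0.026, -0.001]]
force: [-0.1, -0.1, -2.8]
opening: 0.0327
```

>>> servo_tool([
  [20,-0.5,0,0,0,0,0.026],
  [20,-0.5,-0.4,-3,0,0,0],
  [20,0,-0.4,-4.2,0,0,0],
  [20,0,-0.4,-4.2,0,0,0],
  [20,0,-0.4,-4.2,0,0,0],
  [20,0,-0.4,-4.2,0,0,0],
  [20,0,-0.4,-4.2,0,0,0],
  [20,0,-0.4,-4.2,0,0,0],
  [20,0,-0.3,-3,0,0,0],
  [20,0,0,0,0,0,0],
  [20,0,0,0,0,0,0],
])

```text
t: 9.45
tcp_pos: [0.5609, 0.1223, 0.1982]
tool_rot: [[0.015, 0.912, -0.409], [0.002, -0.409, -0.913], [-1.0, 0.013, -0.008]]
force: [-0.1, -0.5, -2.4]
opening: 0.0332
```

>>> servo_tool([
  [20,0,0,0,-0.037,-0.008,-0.013],
  [20,0,-0.3,-1.35,0,0,0],
  [20,0,-0.3,-1.35,0,0,0],
  [20,0,0,0,0,0,0],
  [20,0,0,0,0,0,0],
])

```text
t: 9.95
tcp_pos: [0.5651, 0.1493, 0.1994]
tool_rot: [[0.002, 0.925, -0.381], [0.0, -0.381, -0.925], [-1.0, 0.002, -0.001]]
force: [0.3, 0.6, -2.3]
opening: 0.033
```

Run:
```python
from h import *
s,b=grab("wrist","w4.png");c=cam("wrist",s);print(s["tcp_pos"],s["tool_rot"].round(3),s["force"])
for n in("scene","top"): grab(n,n+"4.png")
print(proj(c,(.5662,.1495,.085)),proj(cam("scene"),(.5662,.1495,.085)))
a=cv2.imread("pics/scene4.png")
u=proj(cam("scene"),(.5662,.1495,.1)).astype(int)
cr=cv2.resize(a[u[1]-60:u[1]+60,u[0]-45:u[0]+45],(315,420),interpolation=cv2.INTER_CUBIC)
cv2.imwrite("pics/v4.png",cv2.resize(np.hstack([b,cr]),None,fx=.9,fy=.9))
```

```text
[0.56508807 0.14934397 0.19937975] [[ 0.002  0.925 -0.381]
 [ 0.    -0.381 -0.925]
 [-1.     0.002 -0.001]] [ 0.26361085  0.6164994  -2.26381628]
[274.00415688 207.75639112] [319.36871146 194.68487559]
```

View pics/v4.png

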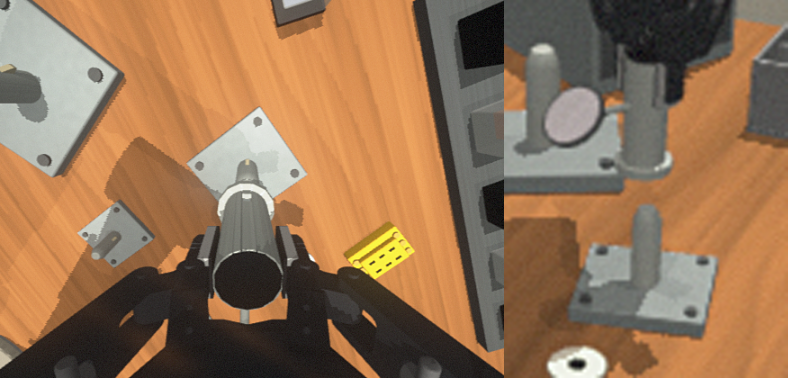

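Left (wrist): the tube hangs over the stub, with the foot ring centred at about (247,200) in view. The yellow button at (246,163) points at the camera in line with the tube, so the hole side faces it. Right (scene): tube and stub are nearly in line. I'll refine numerically.

Run:
```python
from h import *
s=arm.sense();c=cam("wrist",s);b=cv2.imread("pics/w4.png").astype(int)
r=b[165:205,255:295];yel=r[...,2]-r[...,0];ys,xs=np.where(yel>20)
print("yellow",xs.mean()+255,ys.mean()+165,len(xs),(xs.min()+255,xs.max()+255,ys.min()+165,ys.max()+165))
g=b.sum(2)//3
for v in range(172,204,4): print(v,g[v,255:295].tolist())
for z in(.03,.04,.05): print("stub axis",z,proj(c,(.5662,.1495,z)), "btn",proj(c,(.5662+.0165*np.cos(1.187),.1495+.0165*np.sin(1.187),z)))
print("tubefoot",proj(c,(.5651,.1493,.1235)))
for v in (205,212,220,228,236): print(v,g[v,235:315].tolist())
```

```text
yellow 274.0322580645161 179.80645161290323 31 (np.int64(272), np.int64(276), np.int64(177), np.int64(183))
172 [199, 197, 200, 200, 204, 201, 202, 202, 199, 202, 203, 201, 204, 197, 203, 199, 206, 206, 207, 205, 201, 205, 203, 204, 203, 202, 204, 202, 208, 213, 222, 208, 205, 206, 204, 204, 206, 203, 205, 206]
176 [199, 199, 196, 197, 200, 198, 200, 203, 203, 203, 203, 205, 205, 202, 207, 205, 206, 204, 191, 181, 182, 184, 194, 202, 201, 202, 201, 203, 202, 203, 200, 202, 201, 203, 200, 203, 204, 205, 204, 203]
180 [196, 196, 199, 201, 198, 196, 198, 198, 200, 202, 201, 174, 136, 123, 122, 126, 128, 144, 178, 197, 199, 173, 138, 128, 127, 123, 124, 149, 184, 198, 198, 201, 199, 199, 194, 198, 198, 202, 201, 199]
184 [199, 199, 199, 201, 200, 200, 199, 202, 203, 168, 128, 123, 128, 130, 131, 130, 133, 133, 131, 134, 132, 132, 136, 132, 129, 130, 128, 123, 117, 119, 173, 203, 197, 201, 200, 200, 198, 201, 198, 195]
188 [200, 200, 194, 198, 197, 198, 199, 201, 163, 128, 128, 132, 129, 131, 136, 132, 134, 134, 131, 138, 141, 138, 138, 135, 132, 133, 126, 131, 128, 118, 124, 176, 200, 19
[... 2226 characters left out ...]
, 124, 118, 122, 123, 122, 122, 116, 123, 128, 129, 129, 125, 119, 106, 119, 126, 124, 120, 122, 125, 122, 123, 127, 128, 125, 118, 117, 125, 129, 121, 121, 119, 115, 113, 113, 118, 116, 113, 113, 107, 106, 148, 220, 236, 233, 232, 232, 237, 211, 150, 112, 115, 115, 117, 116, 116, 115, 114, 111, 113]
236 [96, 99, 96, 99, 94, 94, 150, 225, 240, 196, 159, 155, 162, 137, 115, 116, 114, 120, 113, 123, 117, 123, 118, 123, 120, 118, 114, 116, 126, 127, 128, 123, 111, 105, 114, 122, 120, 120, 121, 120, 122, 119, 122, 124, 126, 123, 117, 113, 122, 119, 116, 122, 119, 116, 112, 112, 117, 113, 116, 110, 106, 101, 102, 162, 232, 211, 167, 162, 170, 152, 117, 112, 115, 116, 118, 114, 113, 115, 113, 116]
```

>>> servo_tool([
  [20,0,0.15,-0.08,-0.03,0,0],
  [20,0,0,0,0,0,0],
  [20,1.5,0,0,0,0,0],
  [20,1.5,0,0,0,0,0],
  [20,0,0,0,0,0,0],
  [20,0,0,0,0,0,0],
])

```text
t: 10.7
tcp_pos: [0.5671, 0.1478, 0.1699]
tool_rot: [[0.004, 0.934, -0.357], [0.0, -0.357, -0.934], [-1.0, 0.004, -0.002]]
force: [-0.1, 0.1, -1.9]
opening: 0.0332
```

>>> servo_tool([
  [20,0,-0.12,-0.15,0,-0.001,-0.004],
  [20,0,0,0,0,0,0],
  [20,0.4,0,0,0,0,0],
  [20,0.4,0,0,0,0,0],
  [20,0,0,0,0,0,0],
  [20,0.4,0,0,0,0,0],
  [20,0,0,0,0,0,0],
])

```text
t: 11.4
tcp_pos: [0.5674, 0.1501, 0.1593]
tool_rot: [[0.003, 0.934, -0.358], [0.002, -0.358, -0.934], [-1.0, 0.002, -0.003]]
force: [0.8, -0.1, -1.2]
opening: 0.0328
```

>>> servo_tool([
  [20,0,-0.07,0.08,0,0,-0.003],
  [20,0.3,0,0,0,0,0],
  [20,0.3,0,0,0,0,0],
  [20,0.3,0,0,0,0,0],
  [20,0,0,0,0,0,0],
])

```text
t: 11.9
tcp_pos: [0.5678, 0.1512, 0.151]
tool_rot: [[0.004, 0.934, -0.357], [0.007, -0.357, -0.934], [-1.0, 0.001, -0.008]]
force: [0.7, 1.8, -2.1]
opening: 0.0327
```

>>> servo_tool([
  [20,0,-0.06,0.15,0,-0.008,-0.001],
  [20,0,0,0,0,0,0],
  [20,0,0,0,0,0,0],
])

```text
t: 12.2
tcp_pos: [0.5675, 0.1513, 0.1513]
tool_rot: [[0.002, 0.934, -0.357], [0.002, -0.357, -0.934], [-1.0, 0.002, -0.002]]
force: [0.8, 1.3, -1.5]
opening: 0.0333
```

>>> servo_tool([
  [20,0.3,0,0,0,0,0],
  [20,0.3,0,0,0,0,0],
  [20,0.3,0,0,0,0,0],
  [20,0,0,0,0,0,0],
])

```text
t: 12.6
tcp_pos: [0.5676, 0.1519, 0.1418]
tool_rot: [[0.003, 0.934, -0.357], [0.003, -0.357, -0.934], [-1.0, 0.002, -0.004]]
force: [0.6, 2.7, -1.8]
opening: 0.0332
```

>>> servo_tool([
  [20,0,-0.03,-0.1,0,-0.003,-0.002],
  [20,0,0,0,0,0,0],
  [20,0.4,0,0,0,0,0],
  [20,0.4,0,0,0,0,0],
  [20,0.4,0,0,0,0,0],
  [20,0,0,0,0,0,0],
])

```text
t: 13.2
tcp_pos: [0.5676, 0.1524, 0.1283]
tool_rot: [[-0.001, 0.934, -0.357], [-0.001, -0.357, -0.934], [-1.0, -0.001, 0.001]]
force: [1.8, 4.2, -4.8]
opening: 0.0329
```

>>> servo_tool([
  [20,0,-0.03,-0.1,0,0,0],
  [20,0,0,0,0,0,0],
  [20,0,0,0,0,0,0],
])

```text
t: 13.5
tcp_pos: [0.5674, 0.1528, 0.1279]
tool_rot: [[-0.002, 0.934, -0.357], [-0.002, -0.357, -0.934], [-1.0, -0.001, 0.003]]
force: [0.3, 2.5, -1.3]
opening: 0.0331
```

>>> servo_tool([
  [20,0.3,-0.02,-0.05,0,0,0.002],
  [20,0.3,0,0,0,0,0],
  [20,0.3,0,0,0,0,0],
  [20,0,0,0,0,0,0],
])

```text
t: 13.9
tcp_pos: [0.5674, 0.1529, 0.1183]
tool_rot: [[0.0, 0.934, -0.357], [-0.004, -0.357, -0.934], [-1.0, 0.001, 0.003]]
force: [1.5, 2.5, -2.6]
opening: 0.0334
```

>>> servo_tool([
  [20,0.3,0,-0.03,0,0.003,-0.001],
  [20,0.3,0,0,0,0,0],
  [20,0,0,0,0,0,0],
])

```text
t: 14.2
tcp_pos: [0.5685, 0.154, 0.1131]
tool_rot: [[0.003, 0.934, -0.357], [0.002, -0.357, -0.934], [-1.0, 0.002, -0.003]]
force: [1.0, 1.6, -2.2]
opening: 0.033
```

>>> servo_tool([
  [20,0.3,0,0,0,0,0],
  [20,0.3,0,0,0,0,0],
  [20,0,0,0,0,0,0],
])

```text
t: 14.5
tcp_pos: [0.5683, 0.1541, 0.1071]
tool_rot: [[0.003, 0.934, -0.357], [0.002, -0.357, -0.934], [-1.0, 0.002, -0.003]]
force: [1.3, 2.9, -3.1]
opening: 0.0327
```

>>> servo_tool([
  [20,0.3,0,0,0,0,0],
  [20,0.3,0,0,0,0,0],
  [20,0,0,0,0,0,0],
])

```text
t: 14.8
tcp_pos: [0.5683, 0.1542, 0.1005]
tool_rot: [[0.003, 0.934, -0.357], [0.002, -0.357, -0.934], [-1.0, 0.002, -0.003]]
force: [0.8, 2.1, -2.2]
opening: 0.0328
```

>>> servo_tool([
  [20,0.3,0,0,0,0,0],
  [20,0.2,0,0,0,0,0],
  [20,0,0,0,0,0,0],
])

```text
t: 15.1
tcp_pos: [0.5683, 0.1542, 0.0951]
tool_rot: [[0.003, 0.934, -0.356], [0.002, -0.356, -0.934], [-1.0, 0.002, -0.003]]
force: [1.1, 3.0, -1.5]
opening: 0.0331
```

>>> servo_tool([
  [20,0.15,0,0,0,0,0],
  [20,0.15,0,0,0,0,0],
  [20,0,0,0,0,0,0],
])

```text
t: 15.4
tcp_pos: [0.5673, 0.1531, 0.091]
tool_rot: [[0.0, 0.934, -0.357], [-0.001, -0.357, -0.934], [-1.0, 0.0, 0.0]]
force: [0.5, 0.9, 0.0]
opening: 0.0329
```

>>> servo_tool([
  [20,0.15,0,0,0,0,0],
  [20,0,0,0,0,0,0],
])

```text
t: 15.6
tcp_pos: [0.5673, 0.1531, 0.0911]
tool_rot: [[0.001, 0.934, -0.356], [-0.001, -0.356, -0.934], [-1.0, 0.001, 0.0]]
force: [-0.4, 0.6, -2.5]
opening: 0.0329
```

Seated at z=0.091, and the tube sprang back about 1 mm sideways, which suggests the button popped out. I check by eye and with a gentle turn.

>>> servo_tool([
  [20,0,0,0,0.03,0,0],
  [20,0,0,0,0.03,0,0],
  [20,0,0,0,0,0,0],
])

```text
t: 15.9
tcp_pos: [0.5675, 0.153, 0.091]
tool_rot: [[0.001, 0.911, -0.413], [-0.001, -0.413, -0.911], [-1.0, 0.002, 0.0]]
force: [-1.0, 2.0, 0.6]
opening: 0.0334
```

Run:
```python
from h import *
s,b=grab("wrist","w5.png");print(s["moment"],s["force"],s["joint_pos"],s["joint_efforts"])
cv2.imwrite("pics/v5.png",cv2.resize(b[170:320,190:350],(640,600),interpolation=cv2.INTER_CUBIC))
```

```text
[0.60858707 0.21362703 0.01477928] [-1.03624563  2.04170766  0.63938177] [ 5.29885091e-01  4.20284396e-01 -6.71740470e-02  1.47300148e-03
 -1.08247340e+00  2.18500563e+00] [ -0.99857848 -44.7187686   20.74616969   5.21438822  -0.1463296
  -0.28985677]
```

View pics/v5.png

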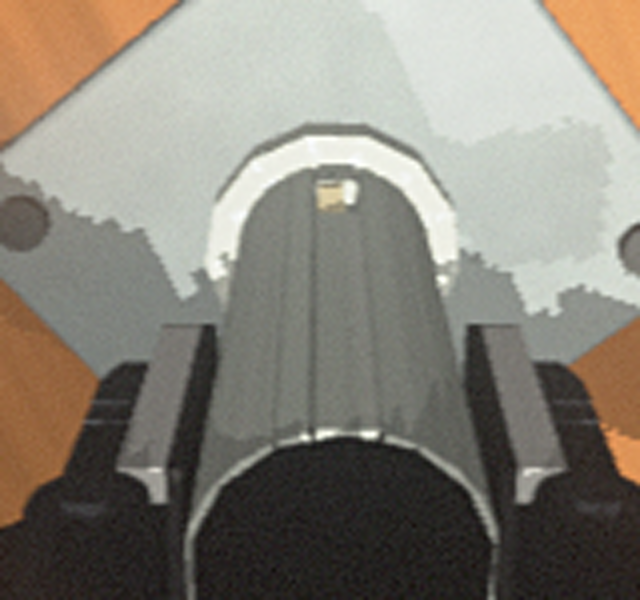

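The brass button shows at (329,193) of the crop, filling the left part of the hole, with the hole's bright gap at (351,192): it has popped out. I unload the twist, open and retreat upward.

>>> servo_tool([
  [20,0,0,0,-0.03,0,0],
  [20,0,0,0,0,0,0],
  [100,0,0,0,0,0,0],
  [100,0,0,0,0,0,0],
  [100,0,0,0,0,0,0],
  [100,0,0,0,0,0,0],
  [100,0,0,0,0,0,0],
  [100,0,0,0,0,0,0],
  [100,0,0,0,0,0,0],
  [100,-1.5,0,0,0,0,0],
  [100,-2.5,0,0,0,0,0],
  [100,-3,0,0,0,0,0],
  [100,-3,0,0,0,0,0],
  [100,0,0,0,0,0,0],
  [100,0,0,0,0,0,0],
])

```text
t: 17.45
tcp_pos: [0.5663, 0.1514, 0.193]
tool_rot: [[-0.003, 0.923, -0.384], [-0.005, -0.384, -0.923], [-1.0, -0.001, 0.005]]
force: [-0.1, 0.1, 0.0]
opening: 0.0855
```

Run:
```python
from h import *
s,b=grab("wrist","w6.png");print(s["t"],s["force"],s["opening"],s["tcp_pos"])
_,a=grab("scene","s6.png")
cv2.imwrite("pics/v6.png",np.hstack([cv2.resize(b[130:280,200:350],(400,400),interpolation=cv2.INTER_CUBIC),cv2.resize(a[110:310,170:370],(400,400))]))
```

```text
17.45 [-0.08353537  0.09237563  0.03446442] 0.08554817821030808 [0.56633534 0.15136772 0.19303977]
```

View pics/v6.png

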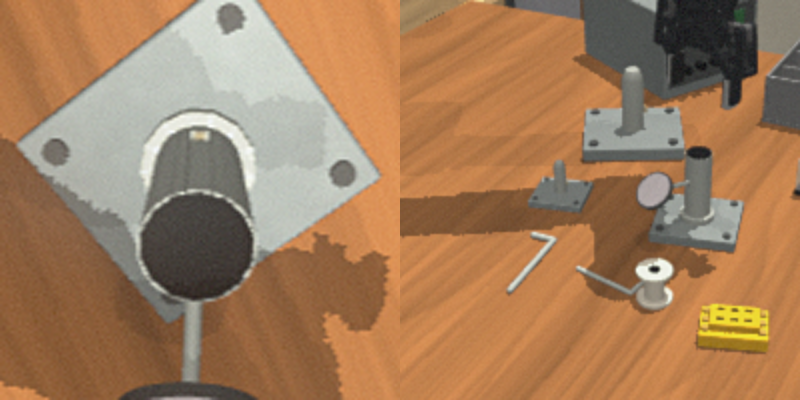

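The mirror stands upright on the middle stand. The button shows in the hole at (200,133) of the left view, the gripper is clear, and the bystanders are where they were.

```bash
python3 -c "
from workcell import arm
print(arm.hand_in())"
```

```text
the job is handed in; nothing more can be done
None
```

The inspection mirror now stands seated on the middle-sized grey stand with the spring button out through its hole. I released it and handed the job in at about 17.5 s; no verdict was reported.

- **How it went:** The wrist camera showed the button facing about 68° in world. I gripped the tube on its upper part and slid it down already turned to that angle. The button popped out as the foot came to rest, so no wide turning search was needed.
- **Seating check:** The descent stopped at the expected height, and the tube sprang back about 1 mm sideways. The forces read between steps stayed under about 6 N; I did not read the peaks within a step.
- **Button check:** After a gentle turn of about 0.06 rad, the close view showed the button in the hole, off to one side of it. I did not read the button's travel directly.
- **Final check:** After release the gripper was open and clear with no force on it. The tube stood upright, and the hex keys, coil former and relay base looked unmoved. The relay was outside that last picture.
- **Disagreement:** The top and wrist cameras differed by 3 to 5 mm in y. I went with the wrist camera. On the stub the tube sat about 1 mm in x and 3.5 mm in y from the wrist camera's estimate, and close to the top camera's.

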